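# Cover the cherries and grease the drive bearing

### The job

Lower the hinged lid fully shut over the cherries in the fruit hopper so that no grease can reach them; only then take the orange hand grease gun out of its stand and press its coupler squarely onto the tilted brass grease nipple of the drive bearing until it snaps on. Finish while still gripping the gun and pushing it fully home against the coupler's spring, without letting go. Leave the other things on the table where they are.

Things in the scene. Friction and masses are not known exactly. Their poses are not given: they have to be found in the camera images.
- hopper: Fixed open-topped steel fruit hopper full of cherries, 180 (x) x 200 (y) x 100 mm high, with its green lid hinged on the +x rim. Origin: centre of the underside, on the table; z up. It stands at a different place and turn (up to 0.3 rad) each time.
- lid (a joint): Lid angle in rad: 0 = shut flat on the hopper, grows as the lid swings up (starts 0.8 to 1.2, i.e. leaning up and open, free edge high; limit 1.5). The stiff hinge stays where it is left; about 1 N at the free edge moves it. Hinge axis = hopper's y axis. The lid may be pushed down on its plain outer (upper) face.
- lid_hinge (a point): Point on the hinge axis, middle of the hopper's +x rim, 100 mm above the table, level with the lid's underside. The lid is a flat green plate 180 mm from hinge to free edge, 200 mm wide, 8 mm thick, 0.25 kg. Its axes are the lid's: x from free edge to hinge, y along the hinge, z out of the outer face.
- lid_edge (a point): Middle of the lid's free edge, on the outer face (180 mm from the hinge). A black tab, 70 mm wide and 8 mm thick, sticks out 25 mm beyond it. Axes as lid_hinge.
- stand: Fixed round stand for the gun: black base disc, 90 mm across and 8 mm thick, with an upright blue tube, inside 43 mm and outside 51 mm across, its rim 48 mm above the table. Origin: centre of the underside; z up.
- gun: Loose hand grease gun, 150 mm long, about 0.42 kg, upright in the stand, coupler down, mouth resting on the stand's floor. Origin: centre of the coupler's mouth (lower end); z runs up the barrel's axis. Steel coupler 38 mm across from 0 to 34 mm, then a plain round orange barrel 30 mm across up to 150 mm. Mouth: funnel 27 mm wide, narrowing within 6 mm to a 20 mm bore.
- seal (a joint): Sprung seal in the coupler, 18 mm inside the mouth, how far the nipple presses it in, m: 0 = free, 0.008 = hard stop, fully home (nipple tip then 26 mm inside the mouth). Takes 4 N at first, 10 N when home. Before it, four sprung jaws 10 mm inside the mouth ride over the nipple's head (about 8 N) and snap behind it. Let go, it springs back to 0.002 or the gun drops off.
- nipple: Fixed brass button-head grease nipple on the drive's green bearing housing. Origin: centre of its tip, about 120 mm above the table; z points outward along its axis, which leans 0.45 rad from vertical towards the drive's -x (motor) side, towards the robot (within 0.5 rad). Head 9 mm long: 9 mm across at the tip, 16 mm at 5 to 7 mm below; neck 10 mm across; free for 30 mm below the tip.
- drive: Fixed bearing drive that carries the nipple: base plate 160 x 120 mm, grey ribbed motor box 82 mm high on its -x side, round green bearing housing 90 mm high, with a shaft along y, on its +x side. Origin: underside, 10 mm from the base plate's centre towards -x; z up.
- cup: Loose red mug, 74 mm across, 85 mm high, origin centre of the underside. Leave alone.
- punnet_card: Loose cardboard punnet of cherries, 130 x 90 x 50 mm, origin centre of the underside. Leave alone.
- punnet_clear: Loose clear punnet of cherries, 130 x 90 x 50 mm, origin centre of the underside. Leave alone.
- jar: Loose amber jar, 70 mm across, 100 mm high, origin centre of the underside. Leave alone.
- wrench: Loose wrench, 160 mm long, lying flat on the table. Leave alone.
- brush: Loose brush, 170 mm long, lying flat on the table. Leave alone.
- gun_grip (a point): Point on the gun's axis 115 mm from the mouth, amid black grip rings (92 to 138 mm): grip here, firmly (about 80 N). Axes as gun.
There are look-alikes about, which are no part of the job. Leave any turquoise look-alike of the drive alone.

How it is judged:
By the outcome, as a careful person would: the job done as asked, in the order asked, and still so for the second after the job is handed in, while the arm keeps its last pose, push and grip.
It also fails if it takes over 54 s, if anything falls off the work surface, if the arm or the gripper's body presses on something with over 40 N, if the wrist force passes 120 N, or if a joint passes its speed limit or range.

### The arm

A 7-joint arm with a two-finger parallel gripper is mounted at the origin on the work surface. World frame = base frame: x ahead of the robot, y to its left, z up, the work surface at z = 0. Lengths are in m, angles in rad, forces in N, time in s.
With the tool pointing down it reaches from about 0.4 to 0.85 m from the base axis. Payload 4.5 kg.
Tool frame: the origin (TCP) lies midway between the tips of the shut fingers; the grasp point (between the pads) lies 19 mm behind it; z points along the fingers, x is the direction in which the jaws open and shut, and the axes are right-handed (so a half turn about z gives the same grasp; the last joint's range is limited). The gripper opens to 88 mm and grips with 3 to 60 N. Pads are 18 mm wide; open, the fingers measure 123 mm over their backs; the gripper's body (75 mm by 187 mm) begins 45 mm behind the grasp point.
Start: joints at [1.149, 0.689, -0.195, 1.565, 0.157, 0.902, -0.215], TCP at [0.275, -0.561, 0.239] pointing down, gripper open.
Joint ranges: [-3.01, 3.01], [-0.46, 2.08], [-1.47, 1.51], [0.13, 2.56], [-1, 4.14], [0.04, 2.09], [-2.66, 2.66]. Speed limits (rad/s): [2.57, 2.57, 3.14, 3.14, 3.14, 3.14, 3.14].

### API

Orientations are given as [roll, pitch, yaw] about the fixed x, y, z axes, in that order (R = Rz(yaw) Ry(pitch) Rx(roll)).
In Python, from cell import env gives the robot as it stands. Calls block until the motion is done:
- env.move_pose(position, orientation): joint-space move of the TCP to a pose.
- env.move_l(position, frame=None, max_speed=0.15): straight line of the TCP; frame=None keeps the orientation; max_speed is the mean speed in m/s.
- env.goto_joints(angles): joint-space move.
- env.move_gripper(opening): finger opening in m; the grip force is fixed at half the most; returns when the fingers have stopped.
- env.sleep(seconds).
- env.solve_ik(position, orientation): joint angles nearest the present ones, or None.
- env.state(): the state.
- env.get_image(name): name is "side" or "top"; returns the picture (480x640x3 uint8, red, green, blue); there is no depth.
- env.camera_info(name): a dict with "fov_y" (degrees; the focal length in pixels is half the picture's height over the tangent of half this angle, whatever the lens; pixels are square), "cx", "cy" (the principal point, pixels), "xyz" and "orientation" of the camera in the world. Camera axes: x right, y up, looking along -z (the intrinsics and any distortion apply to the point x, -y, -z); pixel columns grow to the right and rows downward; lengths in m; the calibration is good to about 2 mm. A picture is of the moment at which its call begins. camera_info takes no time and is no camera call.
A pose or a line that the arm cannot do raises env.Unreachable and nothing moves.
- env.close_job(): hands the job in, once; it reports no verdict.
The state is a dict: "clock": time; "joint_pos": joint angles; "joint_vel": joint speeds; "joint_efforts": joint torques, N m; "position": TCP position; "eef_rot": TCP orientation; "force": force on the tool from outside, world axes, zero at the start; "wrist_torque": the same for the moment, N m; "grip_width": finger opening in m.
Only numpy, scipy, OpenCV 4.12 (cv2) and the standard library are available. Lean on these libraries where they do the work, as an engineer would, in place of code of your own. Each camera call takes 0.05 s, during which the arm holds its last target. There are 200 camera calls.

## Working session

There is one attempt and no reset: what is moved stays moved. The work goes in short steps, each a Python script; the robot and the scene stay as the last script left them, time stands still between calls to the robot, and variables do not carry over. Pictures are saved under pics/ and viewed, about 8 in all and at most 12, crops included, and the job is handed in when it is done.

```bash
mkdir -p pics; ls
python3 - <<'E'
from cell import env
import cv2
for n in("side","top"):
    print(n,env.camera_info(n)); cv2.imwrite(f"pics/{n}0.png",env.get_image(n)[:,:,::-1])
s=env.state(); print({k:s[k] for k in("clock","position","eef_rot","force","grip_width")})
E
```

```text
pics
side {'fov_y': 47.19415727948216, 'cx': 320.37931665720345, 'cy': 240.8516943840813, 'xyz': array([0.42820615, 1.12906746, 1.06378819]), 'orientation': array([ 0.87611891, -0.01469947, -3.07301471])}
top {'fov_y': 57.15458806101462, 'cx': 318.20324606085876, 'cy': 238.0317693657727, 'xyz': array([0.28385318, 0.01053809, 1.12324969]), 'orientation': array([ 0.18846006,  0.00697194, -1.56141881])}
{'clock': 0.1, 'position': array([ 0.2748319 , -0.56072228,  0.23802884]), 'eef_rot': array([ 3.14148081e+00,  1.58478471e-03, -1.11496696e+00]), 'force': array([0.56790968, 0.2076356 , 0.16621745]), 'grip_width': 0.08784994760759705}
```

View pics/side0.png

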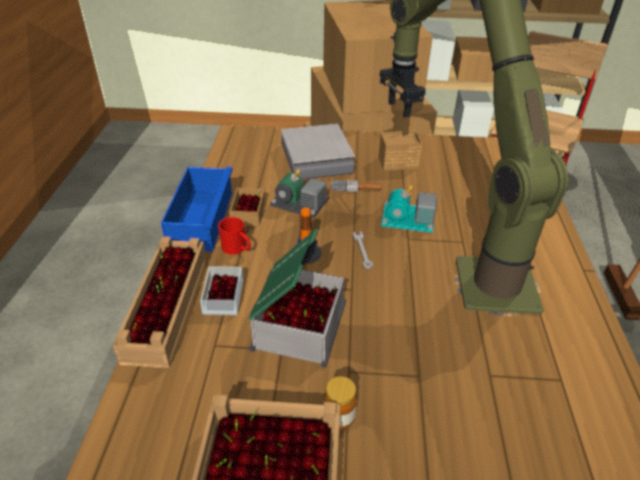

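View pics/top0.png

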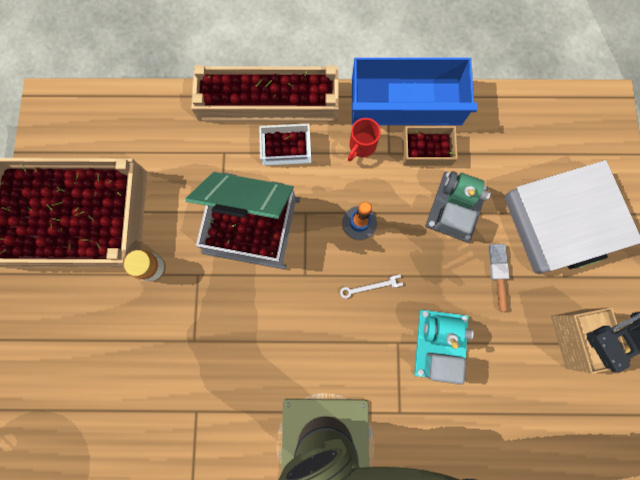

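Side view: hopper ~(300,310) with open lid, gun in its stand (306,215–255), green-housing drive (300,190), turquoise look-alike (408,208). Top view: hopper (245,220), gun/stand (360,218), green drive (460,203), turquoise one (443,345). The target drive is the green one: green housing and grey motor box match the description. I'll confirm it in an enlarged crop.

Run:
```python
import cv2,numpy as np
t=cv2.imread("pics/top0.png");s=cv2.imread("pics/side0.png")
def c(im,x,y,w,h,k):
    return cv2.resize(im[y:y+h,x:x+w],None,fx=k,fy=k,interpolation=cv2.INTER_CUBIC)
a=np.hstack([c(t,420,165,80,60,5)[:, :400],c(t,330,190,80,60,5)])
b=np.hstack([c(s,265,160,80,60,5),c(s,280,200,80,60,5)])
m=np.vstack([a,b]);cv2.imwrite("pics/m1.png",m)
a=c(t,180,165,133,100,6)[:600,:800];
cv2.imwrite("pics/m2.png",np.vstack([np.hstack([c(t,180,168,133,100,3),c(s,240,225,133,140,3)[:300]])]))
```

```text
(no output)
```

View pics/m1.png

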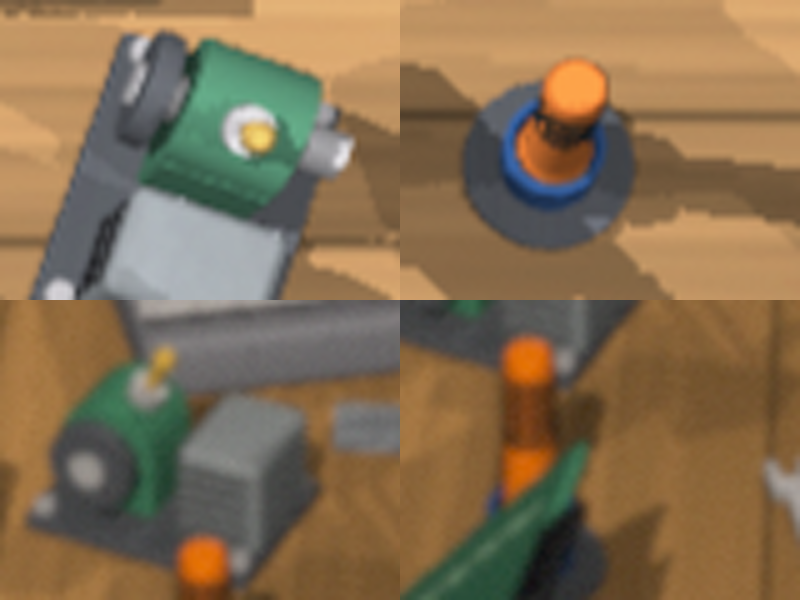

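View pics/m2.png

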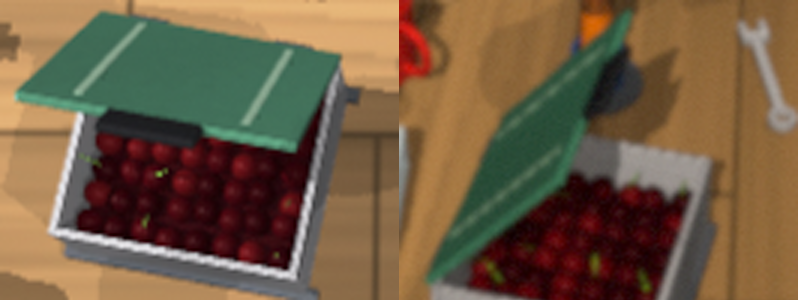

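Crops: the green drive has a brass nipple tip at top (471.6,192.2) and side (297.7,170.3). Its housing is green and its motor box grey, so it is the right one; the turquoise one is left alone. The gun's top is at top-view (364.8,208.2). Lid and rim corners are readable, so next I fit the poses.

```bash
cat > h.py <<'E'
import numpy as np
from scipy.spatial.transform import Rotation as R
from scipy.optimize import least_squares
from cell import env
C={n:env.camera_info(n) for n in("side","top")}
def proj(n,P):
    c=C[n];q=(np.atleast_2d(P)-c["xyz"])@R.from_euler("xyz",c["orientation"]).as_matrix()
    f=240/np.tan(np.radians(c["fov_y"])/2)
    return np.c_[c["cx"]-f*q[:,0]/q[:,2],c["cy"]+f*q[:,1]/q[:,2]]
def ray(n,p,z):
    c=C[n];f=240/np.tan(np.radians(c["fov_y"])/2)
    d=R.from_euler("xyz",c["orientation"]).apply([(p[0]-c["cx"])/f,-(p[1]-c["cy"])/f,-1])
    return c["xyz"]+d*(z-c["xyz"][2])/d[2]
def tri(t,s):
    r=least_squares(lambda P:np.r_[proj("top",P)[0]-t,proj("side",P)[0]-s],[.5,0,.1])
    return r.x,r.fun
def hop(v,L):  # points in lid frame (x toward hinge, from hinge), lid angle
    x,y,w,a=v
    L=np.atleast_2d(L)
    Q=np.c_[L[:,0]*np.cos(a)+L[:,2]*np.sin(a),L[:,1],-L[:,0]*np.sin(a)+L[:,2]*np.cos(a)]
    return np.array([x,y,0])+R.from_euler("z",w).apply(Q+[.09,0,.1])
E
python3 - <<'E'
from h import *
np.set_printoptions(precision=4,suppress=True)
print("nip",*tri([471.6,192.2],[297.7,170.3]))
S=ray("top",[359.6,222.6],.008);print("stand",S)
print("gun top",*tri([364.8,208.2],[305.3,211.3]), ray("top",[364.8,208.2],.158))
print("rim",ray("top",[359.6+.2,220],.048))
for p in([444.6,172.6],[427.6,222.6]):print("plate",ray("top",p,.012))
T=lambda u,v:[180+u/3,168+v/3]
Sd=lambda u,v:[240+(u-399)/3,225+v/3]
rimL=np.array([[-.18,.1,0],[-.18,-.1,0]])
lt=[[-.18,.1,.008],[0,.1,.008],[0,-.1,.008],[-.18,-.1,.008]]
pt=[T(17,98),T(103,13),T(342,57),T(297,150)]
ps=[Sd(585,145),Sd(430,278),Sd(497,130),Sd(632,12)]
def res(v):
    r0=hop([*v[:3],0],rimL); l=hop(v,lt)
    return np.r_[(proj("top",r0)-[T(52,235),T(298,275)]).ravel(),(proj("side",r0[1])-Sd(710,158)).ravel(),(proj("top",l)-pt).ravel(),(proj("side",l)-ps).ravel()]
r=least_squares(res,[.55,.17,.1,1],loss="soft_l1");print("hop",r.x);print(res(r.x).reshape(-1,2))
E
```

```text
nip [ 0.5873 -0.3407  0.1224] [-0.0039  0.0342 -0.0432 -0.0171]
stand [ 0.5381 -0.0866  0.008 ]
gun top [ 0.5393 -0.0862  0.1528] [ 0.0302 -0.2554  0.2971  0.1022] [ 0.5373 -0.0856  0.158 ]
rim [ 0.5356 -0.0837  0.048 ]
plate [ 0.674  -0.3114  0.012 ]
plate [ 0.5385 -0.2616  0.012 ]
hop [ 0.5283  0.1927 -0.1652  0.8762]
[[-0.6525  0.2963]
 [ 0.5095  1.4838]
 [ 0.5998 -1.5254]
 [-0.5565  1.0271]
 [-1.0365 -0.572 ]
 [ 0.3018 -1.6702]
 [ 0.9332 -0.122 ]
 [-6.2243 10.9394]
 [-1.5471  0.7353]
 [ 1.4662 -5.8119]
 [ 0.1911 -1.3028]]
```

Run:
```python
from h import *
import cv2
np.set_printoptions(precision=3,suppress=True)
v=[.5283,.1927,-.1652]
def pt(r,z): 
    p=np.array([v[0],v[1],0])+R.from_euler("z",v[2]).apply([.09-r,0,0]); p[2]=z; return p
env.move_gripper(0.0)
p=env.state()["position"]; env.move_l([p[0],p[1],.36],max_speed=.3)
best=None
q0=np.array(env.state()["joint_pos"])
for y in(v[2]+np.pi/2,v[2]-np.pi/2):
    q=env.solve_ik(pt(.10,.30),[np.pi,0,y]); print(y,q)
    if q is not None and (best is None or abs(np.array(q)-q0).max()<best[0]): best=(abs(np.array(q)-q0).max(),q)
env.goto_joints(best[1])
print(env.state()["clock"],env.state()["position"])
env.move_l(pt(.10,.25),max_speed=.2)
f0=env.state()["force"]
env.move_l(pt(.14,.12),max_speed=.1); print(env.state()["force"]-f0)
for z in np.arange(.116,.094,-.002):
    env.move_l(pt(.14,z),max_speed=.05); s=env.state(); f=s["force"]-f0
    print(z,s["position"],f)
    if f[2]>15: break
print(s["clock"])
cv2.imwrite("pics/side1.png",env.get_image("side")[200:400,200:400,::-1].repeat(2,0).repeat(2,1))
```

```text
1.4055963267948965 [ 0.119  0.677 -0.998  1.681  0.62   1.134  0.351]
-1.7359963267948966 [-0.219  0.535 -0.363  1.698  0.224  0.949 -2.402]
4.7583 [0.519 0.193 0.3  ]
[-1.03   0.161  0.232]
0.116 [0.479 0.201 0.116] [-1.027 -0.21  -0.92 ]
0.114 [0.479 0.201 0.114] [-0.07  -1.246 -1.74 ]
0.112 [0.479 0.201 0.112] [-1.912 -0.836 -0.52 ]
0.11 [0.479 0.201 0.11 ] [-1.386 -0.51  -0.18 ]
0.108 [0.479 0.201 0.109] [-3.301 -1.047  9.318]
0.106 [0.479 0.201 0.109] [-5.594 -5.526 26.682]
8.1667
```

View pics/side1.png

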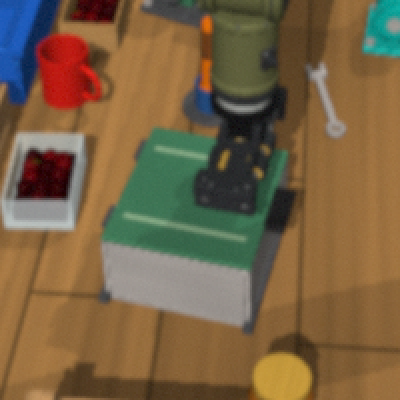

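The lid is flat and shut: hard stop felt at z≈0.108, and the green plate lies level on the rim. Next I take the gun.

```bash
cat >> h.py <<'E'
TIP=np.array([.5873,-.3407,.1224]); GUN=np.array([.538,-.0862])
def uax(phi=-.353,a=.45): return np.array([-np.sin(a)*np.cos(phi),-np.sin(a)*np.sin(phi),np.cos(a)])
def orient(psi,u):
    ax=np.cross([0,0,1],u); ax*=np.arccos(u[2])/max(np.linalg.norm(ax),1e-9)
    return (R.from_rotvec(ax)*R.from_euler("z",psi)*R.from_euler("x",np.pi)).as_euler("xyz")
E
python3 - <<'E'
from h import *
np.set_printoptions(precision=2,suppress=True)
p=env.state()["position"]; env.move_l([p[0],p[1],.27],max_speed=.3)
lo=np.array([-3.01,-.46,-1.47,.13,-1,.04,-2.66]);hi=np.array([3.01,2.08,1.51,2.56,4.14,2.09,2.66])
u=uax()
for psi in np.arange(-np.pi,np.pi,np.pi/8):
    qs=[env.solve_ik([*GUN,.26],[np.pi,0,psi]),env.solve_ik([*GUN,.102],[np.pi,0,psi]),env.solve_ik(TIP+.13*u,orient(psi,u)),env.solve_ik(TIP+.07*u,orient(psi,u))]
    if all(q is not None for q in qs):
        print(round(psi,2),min(min((q-lo).min(),(hi-q).min()) for q in map(np.array,qs)),np.array(qs[0]),np.array(qs[2]))
print(np.array(env.state()["joint_pos"]))
E
```

```text
-3.14 0.04913752641346836 [ 0.77  0.93 -1.42  1.76  0.95  1.34  2.28] [ 1.18  0.83 -1.22  1.99  1.41  0.79  2.35]
-2.75 0.006207395770319035 [ 0.78  0.95 -1.46  1.75  0.97  1.38  2.65] [ 0.49  0.56  0.02  2.02 -0.56  0.14 -1.71]
-2.36 0.006812560193192277 [-0.41  0.71  0.87  1.81 -0.66  0.94 -1.6 ] [ 0.49  0.56  0.02  2.02 -0.56  0.14 -1.31]
-1.96 0.031640182507687416 [-0.31  0.64  0.66  1.81 -0.5   0.87 -1.38] [ 0.49  0.56  0.02  2.02 -0.56  0.14 -0.92]
-1.57 0.03164018250768779 [ 0.19  0.56 -0.18  1.78  0.13  0.81 -1.63] [ 0.6   0.56 -0.15  2.02  0.18  0.13 -1.26]
-1.18 0.0035640343115129203 [ 0.26  0.56 -0.3   1.78  0.21  0.83 -1.32] [ 0.64  0.56 -0.22  2.01  0.44  0.14 -1.12]
-0.79 0.006389491479651933 [ 0.33  0.58 -0.41  1.78  0.29  0.85 -1.  ] [ 0.69  0.57 -0.29  2.01  0.65  0.16 -0.93]
-0.39 0.02811394338786511 [ 0.4   0.59 -0.53  1.77  0.38  0.88 -0.7 ] [ 0.74  0.58 -0.36  2.01  0.83  0.2  -0.71]
0.0 0.14971459189482902 [ 0.47  0.62 -0.66  1.77  0.46  0.91 -0.39] [ 0.76  0.58 -0.4   2.01  0.89  0.21 -0.38]
0.39 0.0048156769799370044 [ 0.52  0.64 -0.75  1.77  0.53  0.95 -0.06] [ 0.76  0.58 -0.41  2.01  0.9   0.22  0.01]
0.79 0.09633551213772779 [ 0.57  0.67 -0.85  1.76  0.59  0.99  0.27] [ 0.87  0.61 -0.58  2.    1.11  0.31  0.21]
1.18 0.25316970963152435 [ 0.62  0.7  -0.95  1.76  0.66  1.03  0.6 ] [ 0.95  0.64 -0.73  2.    1.21  0.4   0.52]
1.57 0.39473846318630457 [ 0.66  0.74 -1.05  1.76  0.72  1.08  0.93] [ 1.02  0.67 -0.84  2.    1.27  0.48  0.86]
1.96 0.3171077934126416 [ 0.7   0.78 -1.15  1.76  0.79  1.14  1.26] [ 1.07  0.71 -0.95  1.99  1.32  0.56  1.22]
2.36 0.2117077065078532 [ 0.73  0.84 -1.26  1.76  0.85  1.22  1.59] [ 1.11  0.74 -1.02  1.99  1.35  0.62  1.6 ]
2.75 0.11472441118235244 [ 0.76  0.89 -1.36  1.76  0.91  1.29  1.92] [ 1.14  0.78 -1.11  1.99  1.38  0.69  1.98]
[ 0.09  0.67 -0.98  1.82  0.65  1.02  0.25]
```

Run:
```python
from h import *
import cv2
np.set_printoptions(precision=4,suppress=True)
psi=np.pi/2
env.move_pose([*GUN,.27],[np.pi,0,psi])
env.move_gripper(.088)
env.move_l([*GUN,.102],max_speed=.2)
f0=env.state()["force"]
print(env.move_gripper(0.0)); s=env.state(); print(s["grip_width"],s["force"]-f0,s["position"])
env.move_l([*GUN,.24],max_speed=.15)
s=env.state(); print(s["grip_width"],s["force"]-f0,s["clock"])
u=uax(); env.move_pose(TIP+.15*u,orient(psi,u))
s=env.state(); print(s["grip_width"],s["clock"],s["position"],TIP+.15*u)
t=env.get_image("top");d=env.get_image("side")
cv2.imwrite("pics/t2.png",t[:,:,::-1]);cv2.imwrite("pics/s2.png",d[:,:,::-1])
c=lambda im,x,y:cv2.resize(im[y:y+100,x:x+80,::-1],None,fx=5,fy=5,interpolation=cv2.INTER_CUBIC)
cv2.imwrite("pics/m3.png",np.hstack([c(t,425,130),c(d,255,110)]))
print(proj("top",[TIP+.054*u,TIP]),proj("side",[TIP+.054*u,TIP]))
```

```text
False
0.029046274002195206 [-0.2009 -0.9064 -1.1718] [ 0.538  -0.0863  0.102 ]
0.029405539097451885 [ 0.4345  0.0771 -4.0555] 14.3417
0.02936500310269162 15.2583 [ 0.5271 -0.3162  0.2575] [ 0.5261 -0.3181  0.2575]
[[475.8106 195.4013]
 [471.6162 192.2307]] [[304.3061 158.6685]
 [297.656  170.2734]]
```

View pics/m3.png

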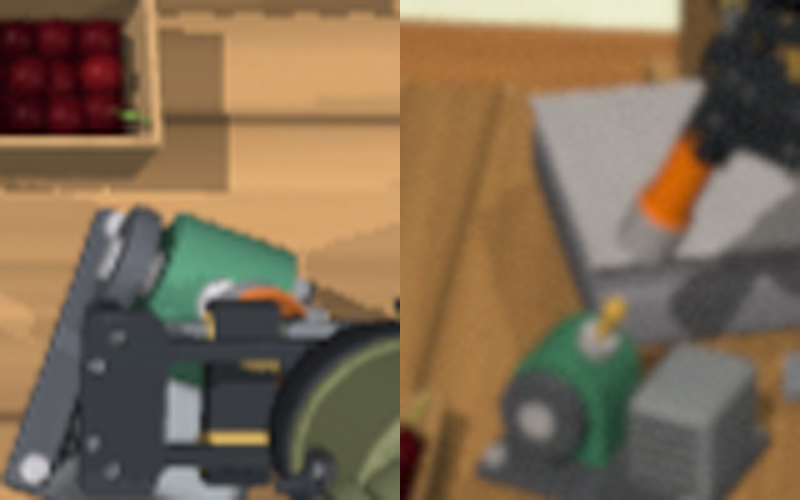

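Gun held (29.4 mm) and aligned in the side view: the coupler at about (302,158) lies on the line of the nipple axis, with the tip at (298,170). Now I go in under force watch.

```bash
cat > push.py <<'E'
from h import *
import sys
np.set_printoptions(precision=4,suppress=True)
u=uax()
def step(d,off,f0,sp=.03):
    env.move_l(TIP+d*u+off,max_speed=sp); s=env.state(); f=s["force"]-f0; e=s["position"]-TIP-d*u-off
    ax=f@u; lat=f-ax*u
    print(f"{d:.4f} ax {ax:.1f} lat",lat.round(1),"err mm",(e*1e3).round(1),"gw",round(s["grip_width"],4),"T",s["wrist_torque"].round(2))
    return ax,lat
E
python3 - <<'E'
from push import *
env.sleep(.3); s=env.state(); print((s["position"]-TIP-.15*u)*1e3, s["eef_rot"],orient(np.pi/2,u))
f0=s["force"]; np.save("f0.npy",f0)
env.move_l(TIP+.102*u,max_speed=.1)
off=np.zeros(3)
for d in np.arange(.099,.0785,-.003):
    ax,lat=step(d,off,f0)
    if ax>25 or np.linalg.norm(lat)>12: break
print(env.state()["clock"])
E
```

```text
[ 0.4266  0.6341 -0.0116] [2.716  0.1507 1.5392] [2.716  0.1509 1.5381]
0.0990 ax 0.7 lat [-0.3  0.8 -0.3] err mm [-0.  -0.1  0.4] gw 0.0293 T [ 0.38  0.71 -0.03]
0.0960 ax 0.5 lat [ 0.8 -0.4  0.4] err mm [-0.1 -0.1 -0.1] gw 0.0292 T [0.33 0.76 0.04]
0.0930 ax -0.3 lat [ 0.8 -0.4  0.4] err mm [-0.   0.  -0.3] gw 0.0294 T [ 0.38  0.65 -0.  ]
0.0900 ax 0.4 lat [-0.1  0.  -0.1] err mm [-0.   0.  -0.2] gw 0.0292 T [ 0.38  0.72 -0.02]
0.0870 ax -1.3 lat [-0.4 -0.5 -0.1] err mm [-0.1  0.  -0.3] gw 0.029 T [ 0.36  0.7  -0.  ]
0.0840 ax 0.6 lat [-0.5 -0.8 -0.1] err mm [-0.7 -0.7 -0.5] gw 0.0291 T [ 0.17  1.16 -0.17]
0.0810 ax 5.0 lat [-1.3 -1.  -0.4] err mm [-0.7 -0.6 -0.4] gw 0.0298 T [-0.02  1.39 -0.36]
18.0417
```

Run:
```python
from push import *
f0=np.load("f0.npy")
off=np.array([-.001,-.001,0]); off-=off@u*u
for d in np.arange(.081,.0645,-.0015):
    ax,lat=step(d,off,f0)
    if ax>30 or np.linalg.norm(lat)>15: break
print(env.state()["clock"])
```

```text
0.0810 ax 7.7 lat [-1.9 -1.  -0.7] err mm [-0.2 -0.1  0.3] gw 0.0291 T [ 0.08  1.48 -0.25]
0.0795 ax 3.9 lat [-0.3 -0.7 -0. ] err mm [0.1 0.  0.1] gw 0.029 T [ 0.18  1.29 -0.17]
0.0780 ax -2.6 lat [ 0.3 -0.9  0.3] err mm [ 0.2  0.1 -0.5] gw 0.0292 T [ 0.16  0.85 -0.16]
0.0765 ax -5.1 lat [-0.6 -1.3 -0.1] err mm [-0.1 -0.2 -0.5] gw 0.0292 T [ 0.06  0.83 -0.22]
0.0750 ax -4.5 lat [-0.2 -1.5  0.2] err mm [-0.2 -0.2 -0.3] gw 0.0292 T [ 0.03  0.99 -0.21]
0.0735 ax 1.1 lat [-1.4  0.2 -0.6] err mm [0.2 0.4 0.3] gw 0.0298 T [ 0.22  1.05 -0.16]
0.0720 ax 6.0 lat [-0.7  0.  -0.3] err mm [0.3 0.4 0.5] gw 0.0293 T [ 0.33  1.14 -0.1 ]
0.0705 ax 8.0 lat [-0.9  0.4 -0.5] err mm [0.2 0.3 0.3] gw 0.0291 T [ 0.36  1.13 -0.06]
0.0690 ax 9.7 lat [-0.1 -0.8  0.1] err mm [0.3 0.3 0.4] gw 0.0293 T [ 0.34  1.14 -0.08]
0.0675 ax 9.5 lat [-1.   0.6 -0.6] err mm [0.2 0.4 0.5] gw 0.0296 T [ 0.39  1.15 -0.13]
0.0660 ax 20.1 lat [-2.3  0.4 -1.1] err mm [0.6 0.5 1.8] gw 0.03 T [ 0.3   1.37 -0.15]
20.7917
```

The jaws snapped (force dropped, then pulled), the seal rose to about 10 N, and then the hard stop came in at 20 N. I'll check it holds steady and take a look.

Run:
```python
from push import *
import cv2
f0=np.load("f0.npy")
off=np.array([-.001,-.001,0]); off-=off@u*u
step(.0652,off,f0)
for i in range(3):
    env.sleep(.5); s=env.state(); f=s["force"]-f0; print(f@u,s["grip_width"],(s["position"]-TIP)@u)
t=env.get_image("top");d=env.get_image("side")
c=lambda im,x,y,w,h,k:cv2.resize(im[y:y+h,x:x+w,::-1],None,fx=k,fy=k,interpolation=cv2.INTER_CUBIC)
cv2.imwrite("pics/m4.png",np.hstack([c(d,255,110,80,100,5),cv2.resize(c(t,180,50,320,400,1),(400,500))]))
```

```text
0.0652 ax 26.0 lat [-1.6  0.1 -0.7] err mm [0.9 0.6 2.6] gw 0.0293 T [ 0.23  1.39 -0.2 ]
25.285228571164026 0.02904866136724 0.06728174699200844
25.826921084251705 0.029225698880761545 0.06728688225163523
26.00475397423662 0.029263174121859536 0.06729352824986042
```

View pics/m4.png

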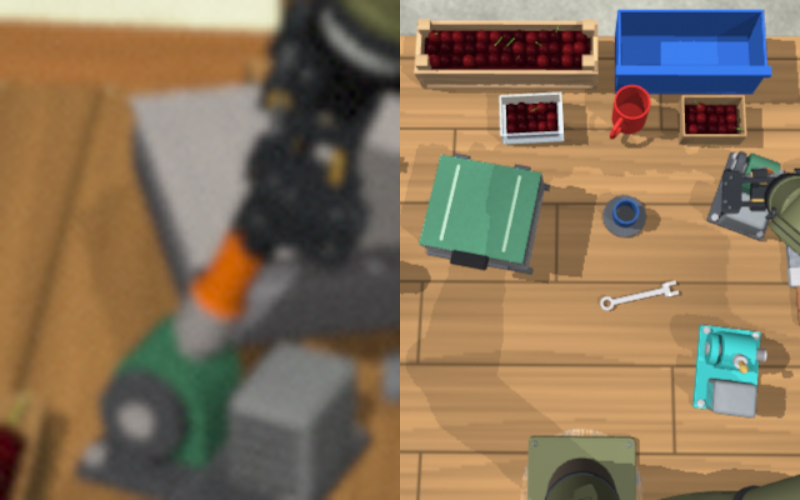

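The coupler covers the nipple, aligned with it, at about (200,335) in the crop. The lid lies flat shut, the stand is empty and the other items are unmoved. The push is steady at 26 N.

```bash
python3 -c "
from cell import env
env.close_job(); print(env.state()['clock'])"
```

```text
the job is handed in; nothing more can be done
the job is handed in; nothing more can be done
```

I shut the lid, then pressed the grease gun onto the nipple of the green-housing drive, and handed the job in while still gripping and pushing. It took about 23 s of the 54 s; the hand-in gave no verdict.

- **Lid:** I pushed it down with closed fingers until it met a hard stop with the fingertips about 108 mm above the table. The last top picture shows it flat on the hopper.
- **Gun:** I took it out of the stand and pressed it on along the tilted axis. The axial force rose to about 8 N, then fell and turned to a slight pull as the jaws snapped. It then rose from 1 to 10 N as the seal went in, and climbed steeply at the hard stop.
- **Final hold:** The push stayed at 25–26 N for 1.5 s without creeping, with the gun still gripped at a finger opening of 29 mm.
- **Other things:** The mug, both punnets, the wrench and the turquoise look-alike were where they started in the last picture. It did not show the jar or all of the brush, but the arm never worked at the jar, and I did not look at either again.

No check failed. The side picture had put the coupler within about 3 mm of where I expected, and light contact on entry called for a sideways correction of about 1 mm. Two far lid corners fitted poorly when I estimated the hopper's pose, but the hard stop came where the lid's height predicted.

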